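Select knife speed on the wet grinder

ROBOT

A 6-joint arm with a two-finger parallel gripper is mounted at the origin on the work surface. World frame = base frame: x ahead of the robot, y to its left, z up, the work surface at z = 0. Lengths are in m, angles in rad, forces in N, time in s.
With the tool pointing down it reaches from about 0.375 to 0.975 m from the base axis. Payload 3.8 kg.
Tool frame: the origin (TCP) lies midway between the tips of the shut fingers; the grasp point (between the pads) lies 19 mm behind it; z points along the fingers, y is the line along which they close (so a half turn about z gives the same grasp; the last joint's range is limited). The gripper opens to 88 mm and grips with 3 to 60 N. Pads are 18 mm wide; open, the fingers measure 123 mm over their backs; the gripper's body (75 mm by 187 mm) begins 45 mm behind the grasp point.
Start: joints at [1.298, 0.264, 1.604, -0, 1.274, -0.037], TCP at [0.158, 0.656, 0.199] pointing down, gripper open.
Joint ranges: [-2.63, 2.63], [-0.94, 2.18], [0.31, 2.57], [-1.31, 4.45], [0, 2.66], [-2.55, 2.55]. Speed limits (rad/s): [2.57, 2.57, 3.14, 3.14, 3.14, 3.14].

INTERFACE

Orientations are given as a rotation vector (axis times angle).
In Python, from cell import manip, inverse_kinematics, cams, order gives the robot as it stands. Calls block until the motion is done:
- manip.move_pose(position, orientation): joint-space move of the TCP to a pose.
- manip.move_linear(position, rate=0.15, rot=None): straight line of the TCP; rot=None keeps the orientation; rate is the mean speed in m/s.
- manip.set_joints(angles): joint-space move.
- manip.set_gripper(opening, force=None): finger opening in m; force is the grip in N (None keeps the last); returns when the fingers have stopped.
- manip.dwell(seconds).
- inverse_kinematics(position, orientation): joint angles nearest the present ones, or None.
- manip.state(): the state.
- cams.capture(name): name is "scene" or "top"; returns a dict with "image" (420x560x3 uint8, blue, green, red), "z_map" (420x560 float32, m along the optical axis (not along the pixel's ray), 0 where there is no reading), "intrinsics" (3x3 intrinsics, pixels), "k1" (the pictures are not rectified: a ray, as slopes to the right and down, at radius r is drawn at 1 + k1 r^2 times it, then the intrinsics apply), "position" and "orientation" of the camera in the world. Camera axes: x right, y down, z forward; pixel columns grow to the right and rows downward; lengths in m; the calibration is good to about 2 mm. A picture is of the moment at which its call begins.
A pose or a line that the arm cannot do raises manip.IKError and nothing moves.
- order.close_job(): hands the job in; it is judged then, once.
The state is a dict: "clock": time; "joint_pos": joint angles; "joint_velocities": joint speeds; "tau": joint torques, N m; "tool_pos": TCP position; "tcp_rot": TCP orientation; "contact_force": force on the tool from outside, world axes, zero at the start; "moment": the same for the moment, N m; "gripper_width": finger opening in m; "grasp_force": force on a finger pad.
Only numpy, scipy, OpenCV 4.12 (cv2) and the standard library are available. Lean on these libraries where they do the work, as an engineer would, in place of code of your own. Each camera call takes 0.05 s, during which the arm holds its last target. There are 200 camera calls.

TASK

Set the wet grinder to knife speed: push its selector lever out of its slot, across the gate and fully home into the slot on the right that the knife tag marks, without running it into any other slot on the way, and then leave it there. Only push the lever from the side, never forcing it or pulling its grip up, and leave the things on the bench and on the grinder where they are.

Things in the scene. Friction and masses are not known exactly. Their poses are not given: they have to be found in the camera images.
- grinder: Blue wet grinder with the lever, bolted down, placed and turned anew each time. Origin on the bench below gate_center, same axes. Its deck, 105 mm up, spans x -80 to +80, y -80 to +190 mm. On its right a shaft block (147 mm up), the grindstone and leather wheel (near face y = -165 mm, tops 225 mm up) and a steel bar (216 mm up).
- gate_center (a point): Middle of the H-shaped opening, on the deck's top face. x: away from the grinder's front (roughly away from the robot); y: to its left; z: up. Two channels along x at y = +26 and -26 mm, 20 mm wide, x = -36 to +36 mm; joined by a crossway along y, 20 mm wide, at x = 0, corners rounded. So four slots: near (-x) and far (+x), left and right.
- grip_center (a point): Centre of the lever's black grip, a sleeve 32 mm across, 75 mm long along the lever (its z). The steel rod, 14 mm across, tilts about a pivot 75 mm below gate_center; this point is 147.5 mm from the pivot, 72.5 mm above the deck when upright; it moves about 50 mm to each side to a channel, and 50 mm near or far to a slot's end. It stays where left; about 3 N moves it.
- lever_side (a joint): Sideways tilt of the lever, rad: 0 upright, positive to the left (+y of gate_center), about +0.35 in the left channel and -0.35 in the right one; the rod has about 0.04 rad of play either way.
- lever_fore (a joint): Fore-and-aft tilt of the lever, rad: 0 in the middle of the crossway, positive away (+x of gate_center), about +0.35 at the end of a far slot and -0.35 at the end of a near slot. The lever starts in the near left slot.
- grip (a joint): How far the sleeve grip is pulled up along the lever, m: 0 down on its spring (9 N to start it), up to 0.02. It must stay down.
- knife_tag: Tag with the raised dark outline of a knife (handle, crossguard, blade) on a light grey plate 70 x 32 x 2 mm, on the deck beside one of the two right-hand slots: 58 mm right of gate_center and 41 mm near or far of it. It marks the slot beside it. Origin: centre of its underside; x as gate_center.
- scissors_tag: The same plate with the outline of open scissors (two rings, two crossed blades), beside the other right-hand slot. (The left slots have fixed tags: a chisel at the far one, a disc at the near one.)
- jar: small white jar with a steel lid, 44 mm across, 42 mm tall, standing on the left part of the grinder's deck (loose; to be left alone). Origin: centre of its underside.
- whetstone: brown-grey whetstone, 50 x 150 x 25 mm, lying in front of the grinder (loose; to be left alone). Origin: centre of its underside.
- jig: small steel knife clamp with a black thumb knob, 55 x 40 x 40 mm, in front of the grinder on the right (loose; to be left alone). Origin: centre of its underside.
- knife: knife with a pale wooden handle, 225 mm long, lying behind the grinder (loose; to be left alone). Origin: centre of its underside, or thereabouts.
- mug: white mug, 80 mm across, 90 mm tall, on the left of the bench (loose; to be left alone). Origin: centre of its underside.
- screwdriver: screwdriver, 200 mm long, lying on the right of the bench (loose; to be left alone). Origin: centre of its underside, or thereabouts.
- gauge: brass disc with a stem, 60 mm across, 30 mm tall, on the right of the bench (loose; to be left alone). Origin: centre of its underside.

How it is judged:
On the way, in this order (a step that is already met when the one before it is completed fails the run):
1. the lever is in the crossway, out of its slot (value of joint lever_fore between -0.15 and 0.15 rad).
2. the lever is across in the right-hand channel (value of joint lever_side below -0.27 rad).
3. the lever is fully home in the slot beside the knife tag (((x of knife_tag in the frame of gate_center above 0 m and value of joint lever_side below -0.27 rad and value of joint lever_fore above 0.28 rad) or (x of knife_tag in the frame of gate_center below 0 m and value of joint lever_side below -0.27 rad and value of joint lever_fore below -0.28 rad))), for 0.2 s.
At the end, for the whole second after the job is handed in: The lever rests in the right-hand channel (lever_side below -0.27 rad), tilted at least 0.28 rad of about 0.35 into the slot beside the knife tag (lever_fore above +0.28 if the tag is at the far slot, below -0.28 if at the near one), not moving (under 0.05 rad/s), its grip down (under 6 mm) (((x of knife_tag in the frame of gate_center above 0 m and value of joint lever_side below -0.27 rad and value of joint lever_fore above 0.28 rad) or (x of knife_tag in the frame of gate_center below 0 m and value of joint lever_side below -0.27 rad and value of joint lever_fore below -0.28 rad)) and value of joint grip below 0.006 m and velocity of joint lever_side between -0.05 and 0.05 rad/s and velocity of joint lever_fore between -0.05 and 0.05 rad/s); the robot touches nothing.
It fails at once if the lever is run into the far left slot (more than 0.2 rad) (value of joint lever_side above 0 rad and value of joint lever_fore above 0.2 rad).
It fails at once if the lever is run into the right-hand slot of the scissors tag (more than 0.2 rad) (value of joint lever_side below 0 rad and ((x of knife_tag in the frame of gate_center above 0 m and value of joint lever_fore below -0.2 rad) or (x of knife_tag in the frame of gate_center below 0 m and value of joint lever_fore above 0.2 rad))).
It fails at once if the lever's grip is pulled up more than 6 mm (value of joint grip above 0.006 m).
It fails at once if the fingers force the grinder or its lever with more than 60 N (contact force between the fingers and grinder above 60 N).
It fails at once if a loose thing (jar, whetstone, jig, knife, mug, screwdriver, gauge) is moved more than 25 mm (distance of any of jar, whetstone, jig, knife, mug, screwdriver, gauge from where it was at the start of the episode above 0.025 m).
It also fails if it takes over 61 s, if anything falls off the work surface, if the arm or the gripper's body presses on something with over 40 N, if the wrist force passes 120 N, or if a joint passes its speed limit or range.

## Working session

There is one attempt and no reset: what is moved stays moved. The work goes in short steps, each a Python script; the robot and the scene stay as the last script left them, time stands still between calls to the robot, and variables do not carry over. Pictures are saved under pics/ and viewed, at most 10 in all, crops included, and the job is handed in when it is done.

```bash
ls; mkdir -p pics
python3 - <<'E'
from cell import manip,cams
import cv2,numpy as np
for n in("scene","top"):
    c=cams.capture(n);cv2.imwrite(f"pics/{n}0.png",c["image"]);np.savez(f"{n}0.npz",**{k:v for k,v in c.items()})
    print(n,c["intrinsics"],c["k1"],c["position"],c["orientation"])
s=manip.state();print(s["clock"],s["tcp_rot"],s["tool_pos"])
E
```

```text
pics
scene [[474.91817297   0.         272.17883701]
 [  0.         474.91817297 213.88653658]
 [  0.           0.           1.        ]] -0.1643964187386295 [ 0.98703198 -0.49590747  1.29770368] [-2.46740762 -0.91355492  0.2679342 ]
top [[467.0675036    0.         284.16477239]
 [  0.         467.0675036  207.37435004]
 [  0.           0.           1.        ]] 0.027803329586273205 [0.31615454 0.00896355 1.38485145] [-2.11344895  2.14965053 -0.16030461]
0.1 [-3.69520702e-01 -3.11945408e+00  3.06533382e-03] [0.15750972 0.65563168 0.19794595]
```

View pics/scene0.png

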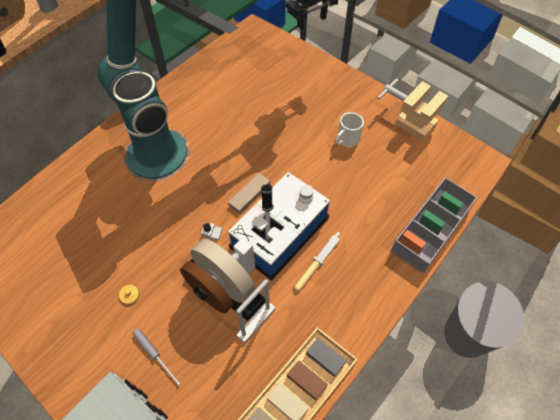

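View pics/top0.png

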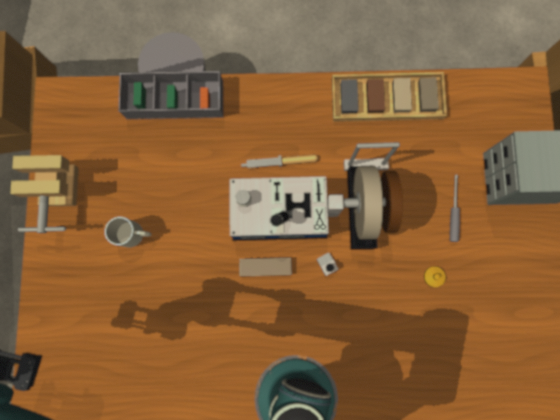

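The scene and top views show the white deck (top view about 230–328 × 178–238) with the grip at (279,217). The right-hand tags are at about (319,189) and (319,216), with what look like scissors at the near one. I'll enlarge to confirm and measure the deck and the grip.

```bash
cat > h.py <<'E'
import numpy as np,cv2
from scipy.spatial.transform import Rotation as R
def load(n): return dict(np.load(n+".npz"))
def rays(c,uv):
    K=c["intrinsics"];d=(np.atleast_2d(uv).astype(float)-K[:2,2])/[K[0,0],K[1,1]]
    s=d.copy()
    for _ in range(20): s=d/(1+c["k1"]*(s**2).sum(1,keepdims=True))
    return np.c_[s,np.ones(len(s))]
def pts(c,uv,z):
    w=rays(c,uv)@R.from_rotvec(c["orientation"]).as_matrix().T
    return c["position"]+w*((z-c["position"][2])/w[:,2:])
def cloud(c):
    v,u=np.nonzero(c["z_map"]>0)
    r=rays(c,np.c_[u,v])*c["z_map"][v,u][:,None]
    return np.c_[u,v],r@R.from_rotvec(c["orientation"]).as_matrix().T+c["position"],c["image"][v,u].astype(int)
def measure(c,name):
    uv,P,C=cloud(c)
    m=(abs(P[:,2]-.105)<.012)&(C.min(1)>110)&(C.max(1)-C.min(1)<50)&(P[:,0]>.3)&(P[:,0]<.8)&(abs(P[:,1])<.4)
    M=np.zeros(c["z_map"].shape,np.uint8);M[uv[m,1],uv[m,0]]=255
    n,L,S,_=cv2.connectedComponentsWithStats(M);k=1+S[1:,4].argmax();v,u=np.nonzero(L==k)
    Q=pts(c,np.c_[u,v],.105)[:,:2]*1000
    rr=cv2.minAreaRect(Q.astype(np.float32));print(name,"deck",rr,"z med",np.median(P[m,2]))
    g=(C.max(1)<60)&(P[:,2]>.12)&(P[:,2]<.25)&(np.hypot(*(P[:,:2]-np.array(rr[0])/1000).T)<.12)
    if g.any():print(" grip n",g.sum(),"mean",P[g].mean(0),"top",P[g,2].max(),P[g][P[g,2]>P[g,2].max()-.006].mean(0),uv[g].mean(0))
    return rr
E
python3 - <<'E'
from h import *
for n in("scene0","top0"): measure(load(n),n)
a=cv2.resize(load("top0")["image"][165:250,220:350],None,fx=6,fy=6,interpolation=cv2.INTER_CUBIC)[:, :]
b=cv2.resize(load("scene0")["image"][165:290,180:340],None,fx=5,fy=5,interpolation=cv2.INTER_CUBIC)
cv2.imwrite("pics/ca.png",a);cv2.imwrite("pics/cb.png",b[:600])
E
```

```text
scene0 deck ((532.9319458007812, 39.39129638671875), (162.3346710205078, 272.8796081542969), 0.42388930916786194) z med 0.10730521687522432
 grip n 180 mean [0.4924567  0.02919012 0.1776859 ] top 0.20677218083567617 [0.48409391 0.03789511 0.20269089] [266.36111111 196.82222222]
top0 deck ((530.076904296875, 38.048133850097656), (160.46949768066406, 270.45196533203125), 0.4596872627735138) z med 0.10440443934528754
 grip n 153 mean [0.48579647 0.03117533 0.18260641] top 0.2032670334022162 [0.4831843  0.03782725 0.20033256] [280.58823529 217.65359477]
```

View pics/ca.png

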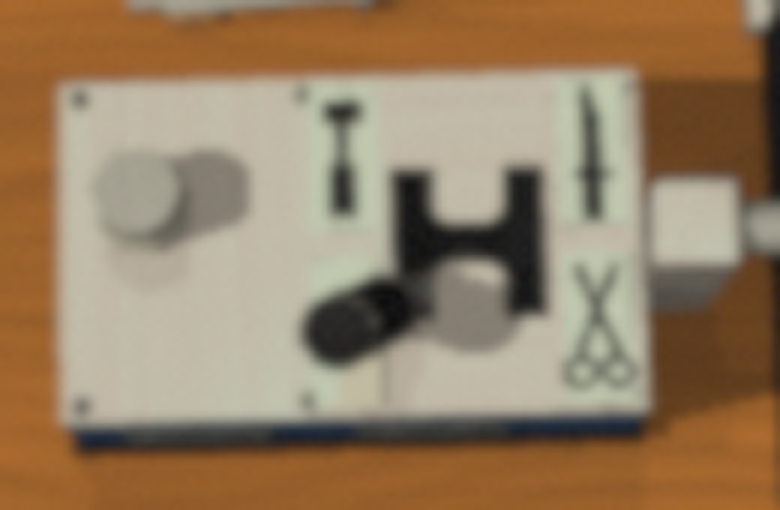

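View pics/cb.png

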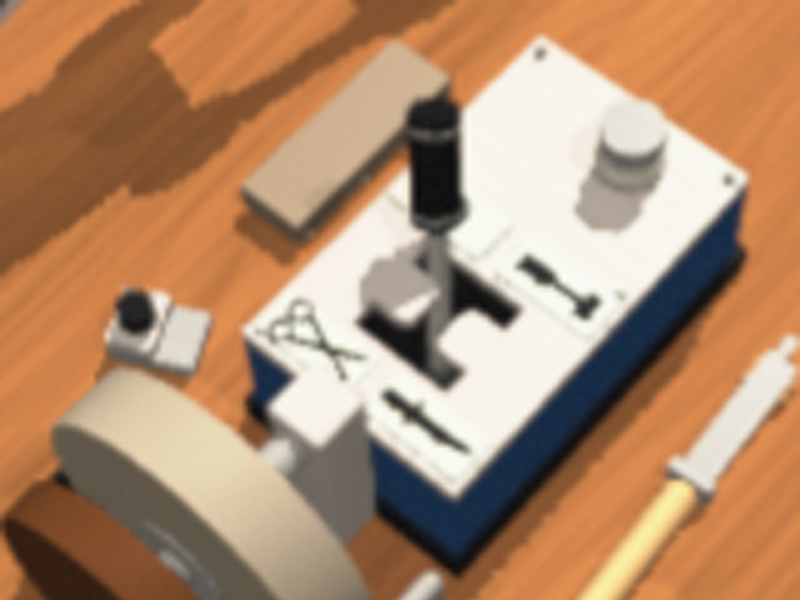

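The crop is clear: the knife tag is at the far right slot and the scissors tag at the near right. The deck centre is about (0.531, 0.0385) with yaw about 0.4°, so gate_center is about (0.532, -0.0165). The grip measures about where that predicts for the near left slot. First push, with the fingers shut, goes from the near side into the crossway.

```bash
cat > m.py <<'E'
from h import *
from cell import manip,cams,order,inverse_kinematics
G=np.array([.5318,-.0165]); YAW=np.radians(.44); c,s=np.cos(YAW),np.sin(YAW)
ROT=(R.from_rotvec([0,0,YAW])*R.from_rotvec([0,np.pi,0])).as_rotvec()
def W(x,y,z): return [*(G+[c*x-s*y,s*x+c*y]),z]      # grinder frame -> world
def F(): return np.array(manip.state()["contact_force"])
def lin(x,y,z,rate=.15): manip.move_linear(W(x,y,z),rate=rate)
def push(a,b,z,fmax,step=.003,rate=.05):
    """push from a to b (grinder xy) in steps, stop when the force against the push rises above fmax"""
    a,b=np.array(a),np.array(b);n=int(np.ceil(np.linalg.norm(b-a)/step));f0=F();f=0
    for i in range(1,n+1):
        p=a+(b-a)*i/n;lin(*p,z,rate);f=np.linalg.norm((F()-f0)[:2])
        if f>fmax:break
    print("push end",p.round(4),"F",(F()-f0).round(1),"t",manip.state()["clock"]);return p
def look(n):
    k=cams.capture("top");uv,P,C=cloud(k)
    q=(P[:,:2]-G)@np.array([[c,-s],[s,c]])
    g=(C.max(1)<60)&(P[:,2]>.14)&(P[:,2]<.225)&(abs(q)<.1).all(1)
    if g.any():
        t=g&(P[:,2]>P[g,2].max()-.006);print("grip top",q[t].mean(0).round(4),P[t,2].max().round(4))
    cv2.imwrite(f"pics/{n}.png",cv2.resize(k["image"][140:265,200:360],None,fx=5,fy=5,interpolation=cv2.INTER_CUBIC)[:600])
E
python3 - <<'E'
from m import *
manip.set_gripper(0.0)
p=manip.state()["tool_pos"];manip.move_linear([p[0],p[1],.28])
manip.move_pose(W(-.105,.05,.28),ROT);lin(-.105,.05,.165)
print("t",manip.state()["clock"],manip.state()["tool_pos"],F())
push((-.105,.05),(-.085,.05),.165,25,.02)
push((-.085,.05),(-.026,.05),.165,15,.01)
look("p1")
E
```

```text
t 5.425 [0.42712016 0.0328039  0.16584187] [-0.35728431  0.25211349 -0.29643898]
push end [-0.085  0.05 ] F [ 0.7 -0.5 -0.2] t 5.975
push end [-0.026  0.05 ] F [-0.1  0.   0.6] t 8.075
grip top [-0.0521  0.0514] 0.2051
```

View pics/p1.png

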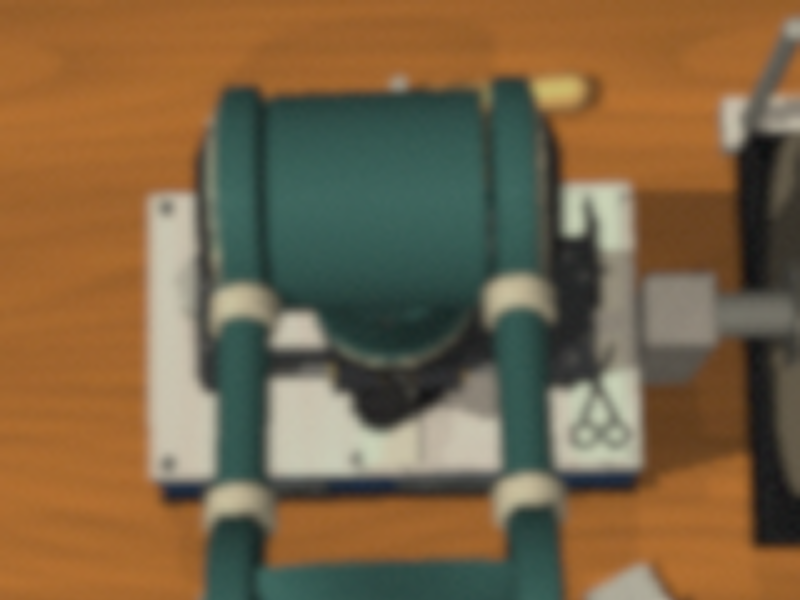

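The grip is still near at about (380,400), and the push met no force. The fingers may not have shut, so I'll check.

Run:
```python
from m import *
s=manip.state();print(s["gripper_width"],s["tool_pos"],s["tcp_rot"],s["contact_force"],G)
k=cams.capture("scene");cv2.imwrite("pics/s1.png",cv2.resize(k["image"][100:250,160:360],None,fx=4,fy=4,interpolation=cv2.INTER_CUBIC))
```

```text
0.0006739483829138993 [0.50549224 0.03329662 0.16495287] [ 1.20495816e-02 -3.14131611e+00  3.96300458e-06] [ 0.31204659 -1.06538119  0.65587098] [ 0.5318 -0.0165]
```

View pics/s1.png

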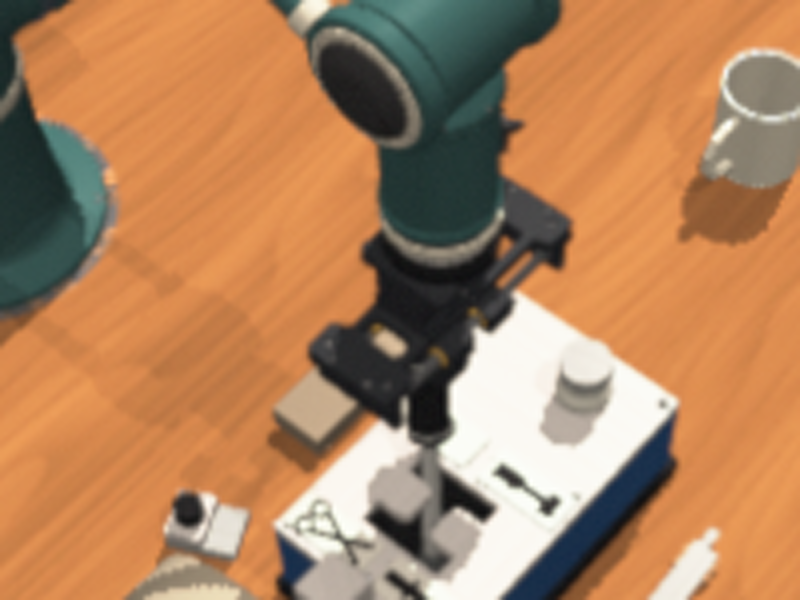

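Run:
```python
from m import *
k=load("scene0")
def proj(p):
    q=(np.array(p)-k["position"])@R.from_rotvec(k["orientation"]).as_matrix();s=q[:2]/q[2];return (k["intrinsics"][:2,:2]@(s*(1+k["k1"]*(s@s)))+k["intrinsics"][:2,2]).round(1)
for f in(-.35,-.2,0):
  d=np.array([np.tan(f),np.tan(.35),1]);d/=np.linalg.norm(d)
  for L in(.110,.147,.185):
    p=d*L;print(f,L,proj(W(p[0],p[1],.03+p[2])))
print("tip",proj(manip.state()["tool_pos"]), "pivot",proj(W(0,0,.03)))
```

```text
-0.35 0.11 [265.3 209.2]
-0.35 0.147 [264.6 198.1]
-0.35 0.185 [263.8 186.4]
-0.2 0.11 [269.6 211.1]
-0.2 0.147 [270.4 200.6]
-0.2 0.185 [271.2 189.4]
0 0.11 [275.2 214.6]
0 0.147 [278.  205.2]
0 0.185 [281.1 195.3]
tip [270.9 200.9] pivot [267.4 240.3]
```

Run:
```python
from m import *
k=cams.capture("scene");uv,P,C=cloud(k)
q=(P[:,:2]-G)@np.array([[c,-s],[s,c]])
for v in range(186,236,3):
    m=(uv[:,1]==v)&(abs(uv[:,0]-267)<=10)
    print(v,[(int(u),*(1000*np.r_[a,z]).round().astype(int).tolist(),int(b)) for u,a,z,b in zip(uv[m,0][::2],q[m][::2],P[m,2][::2],C[m].max(1)[::2]) if z>.115])
```

```text
186 [(263, -8, 2, 312, 43), (265, -5, 6, 310, 37), (267, -3, 11, 306, 39), (269, -5, 21, 293, 58), (271, -1, 24, 294, 42), (273, 4, 26, 296, 42), (275, 6, 31, 291, 43), (277, 8, 37, 287, 59)]
189 [(257, -14, -14, 310, 83), (259, -10, -11, 310, 91), (261, -6, -8, 312, 44), (263, -3, -4, 309, 30), (265, -32, 34, 237, 30), (267, -5, 13, 288, 70), (269, -1, 17, 287, 98), (271, 4, 18, 290, 95), (273, 11, 19, 297, 29), (275, 8, 29, 282, 31), (277, -15, 64, 219, 194)]
192 [(257, -8, -21, 311, 43), (259, -2, -20, 315, 41), (261, 1, -16, 313, 37), (263, -49, 44, 194, 67), (265, -4, 3, 287, 88), (267, 0, 7, 287, 65), (269, -19, 36, 234, 35), (271, -16, 40, 232, 32), (273, 8, 21, 278, 26), (275, -17, 57, 211, 90)]
195 [(257, -1, -28, 312, 50), (259, 5, -27, 317, 41), (261, 6, -22, 312, 42), (263, 1, -9, 291, 59), (265, -43, 46, 183, 51), (267, -37, 47, 189, 23), (269, -21, 37, 216, 25), (271, -16, 40, 218, 37)]
198 [(257, 5, -35, 314, 44), (259, 8, -32, 313, 38), (261, 9, -25, 305, 46), (263, -45, 38, 175, 26), (265, -40, 41, 176, 19), (267, -34, 43, 181, 20), (269, -30, 47, 180, 19), (271, -28, 53, 174, 67)]
201 [(257, 7, -38, 304, 29), (259, 9, -33, 301, 51), (263, -43, 36, 164, 18), (265, -36, 36, 171, 19), (267, -30, 39, 174, 19), (269, -31, 47, 163, 20), (271, -25, 50, 165, 65)]
204 [(257, 7, -39, 293, 29), (259, 9, -34, 289, 45), (263, -41, 32, 155, 18), (265, -35, 35, 158, 19), (267, -31, 38, 158, 20), (269, -25, 40, 162, 19), (271, -25, 49, 151, 39)]
207 [(259, 8, -34, 273, 178), (263, -37, 28, 147, 40), (265, -32, 31, 148, 24), (267, -27, 34, 151, 20), (269, -20, 35, 157, 25), (271, -20, 43, 147, 63)]
210 [(263, -35, 25, 137, 130), (265, -29, 27, 140, 77), (267, -24, 30, 143, 76), (269, -20, 34, 141, 71), (271, -17, 39, 139, 188)]
213 [(265, -31, 29, 120, 133), (267, -26, 32, 122, 122), (269, -22, 36, 120, 148)]
216 [(267, -21, 26, 118, 125), (269, -18, 31, 115, 126)]
219 []
222 []
225 []
228 []
231 []
234 []
```

The depth says the lever hasn't moved and the finger passed above it, as if the tips are higher than the reported TCP. I'll lift clear and measure the fingertip against the TCP.

Run:
```python
from m import *
lin(-.026,.05,.25);lin(-.026,.2,.25,.25)
s=manip.state();t=np.array(s["tool_pos"]);print(s["clock"],t,s["contact_force"],s["gripper_width"])
k=cams.capture("scene");uv,P,C=cloud(k)
d=P-t; m=(np.hypot(d[:,0],d[:,1])<.12)&(d[:,2]>-.08)&(d[:,2]<.15)
for a in np.arange(-.08,.15,.01):
    n=m&(d[:,2]>=a)&(d[:,2]<a+.01)
    if n.any():print(round(a,3),n.sum(),"x",(1e3*d[n,0]).min().round(),(1e3*d[n,0]).max().round(),"y",(1e3*d[n,1]).min().round(),(1e3*d[n,1]).max().round())
u,v=275,195
cv2.imwrite("pics/s2.png",cv2.resize(k["image"][60:210,230:430],None,fx=4,fy=4,interpolation=cv2.INTER_CUBIC))
```

```text
9.6917 [0.50374708 0.18256084 0.24902259] [-0.68069689  0.19772272 -1.04306767] 0.0006185286364964755
0.03 2 x 7.0 9.0 y 7.0 9.0
0.04 13 x -2.0 13.0 y -14.0 11.0
0.05 21 x -2.0 13.0 y -16.0 10.0
0.06 12 x 5.0 12.0 y -17.0 -2.0
0.07 4 x -4.0 13.0 y -17.0 -14.0
0.08 3 x -3.0 12.0 y -17.0 -14.0
0.1 50 x -29.0 37.0 y -87.0 87.0
0.11 134 x -30.0 38.0 y -88.0 82.0
0.12 192 x -25.0 38.0 y -91.0 85.0
0.13 135 x -32.0 38.0 y -94.0 92.0
0.14 587 x -33.0 38.0 y -95.0 96.0
```

View pics/s2.png

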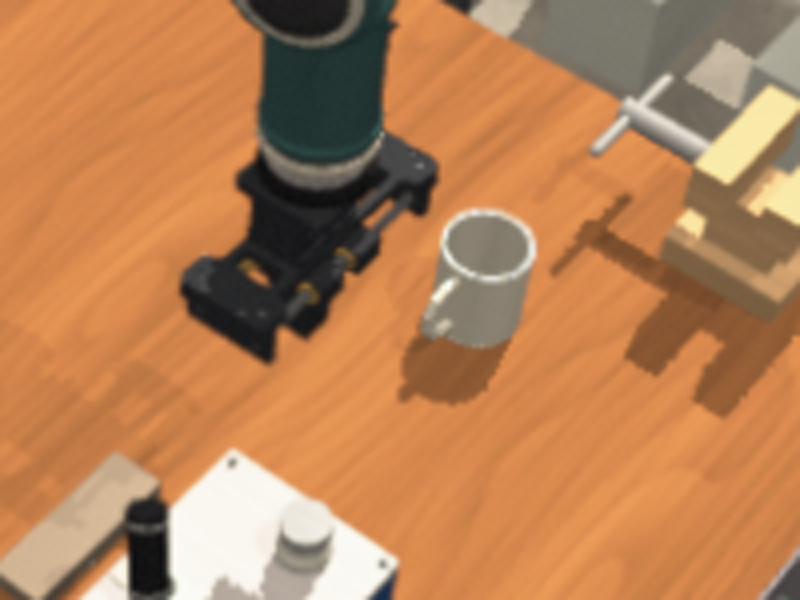

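The shut fingers' tips are about 40 mm above the reported TCP, and the body is shifted by the same amount, so the real tip is 40 mm further back than stated. x and y agree to about 2 mm. The lever is untouched, at about (147,540) in this crop. I'll correct z by 40 mm and repeat the push.

Run:
```python
from m import *
lin(-.105,.05,.25,.25);lin(-.105,.05,.125)
push((-.105,.05),(-.06,.05),.125,15,.009)
push((-.06,.05),(-.028,.05),.125,15,.008)
lin(-.06,.05,.125);lin(-.06,.13,.24,.25)
k=cams.capture("scene");cv2.imwrite("pics/s3.png",cv2.resize(k["image"][140:290,180:340],None,fx=4,fy=4,interpolation=cv2.INTER_CUBIC))
uv,P,C=cloud(k);q=(P[:,:2]-G)@np.array([[c,-s],[s,c]])
for lo in(.145,.16,.175,.19):
    m=(C.max(1)<45)&(P[:,2]>lo)&(P[:,2]<lo+.015)&(q[:,0]>-.09)&(q[:,0]<.06)&(abs(q[:,1])<.08)
    if m.any():print(lo,m.sum(),"surf",np.median(q[m],0).round(4),"axis~",(np.median(q[m],0)+[-.009,.009]).round(4))
print(manip.state()["clock"])
```

```text
push end [-0.06  0.05] F [-2.2  1.2  0.3] t 13.2167
push end [-0.028  0.05 ] F [-0.2 -1.3 -0.2] t 14.45
0.145 27 surf [0.005  0.0355] axis~ [-0.004   0.0445]
0.16 37 surf [0.0049 0.0389] axis~ [-0.0041  0.0479]
0.175 40 surf [0.0063 0.0444] axis~ [-0.0027  0.0534]
0.19 23 surf [0.0021 0.0519] axis~ [-0.0069  0.0609]
15.575
```

View pics/s3.png

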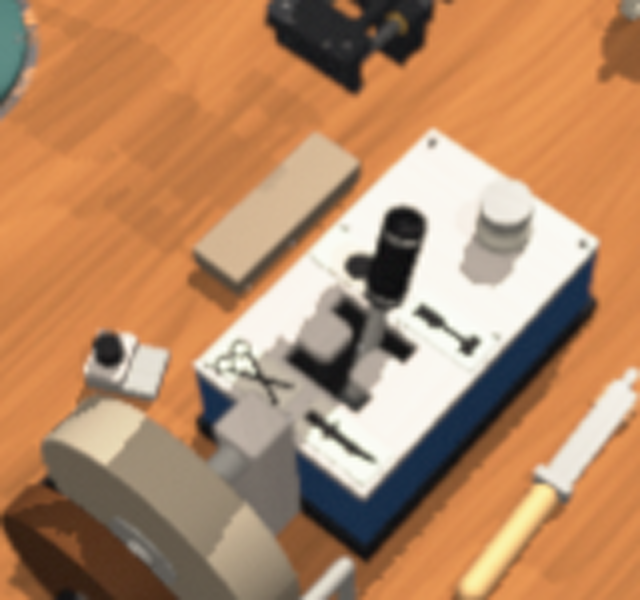

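The lever is now in the crossway at about x = -4 mm, left channel, as the grip at (400,255) shows. Next I push it right from its left side.

Run:
```python
from m import *
lin(-.002,.112,.24,.25);lin(-.002,.112,.127)
push((-.002,.112),(-.002,.0),.127,18,.008,.07)
push((-.002,.0),(-.002,-.02),.127,9,.002)
p=manip.state()["tool_pos"];lin(-.002,.05,.127);lin(-.05,.05,.24,.25)
lin(-.12,.05,.24,.25)
k=cams.capture("scene");cv2.imwrite("pics/s4.png",cv2.resize(k["image"][140:290,180:340],None,fx=4,fy=4,interpolation=cv2.INTER_CUBIC))
uv,P,C=cloud(k);q=(P[:,:2]-G)@np.array([[c,-s],[s,c]])
for lo in(.145,.16,.175,.19):
    m=(C.max(1)<45)&(P[:,2]>lo)&(P[:,2]<lo+.015)&(q[:,0]>-.06)&(q[:,0]<.06)&(abs(q[:,1])<.08)
    if m.any():print(lo,m.sum(),"axis~",(np.median(q[m],0)+[-.009,.009]).round(4))
print(manip.state()["clock"])
```

```text
push end [-0.002  0.   ] F [ 1.3  2.  -0.9] t 20.6
push end [-0.002 -0.02 ] F [ 0.2  1.8 -1.2] t 23.1
0.145 9 axis~ [ 0.0045 -0.0377]
0.16 21 axis~ [ 0.0042 -0.0386]
0.175 12 axis~ [ 0.0045 -0.0427]
0.19 37 axis~ [-0.0068 -0.0559]
24.8417
```

View pics/s4.png

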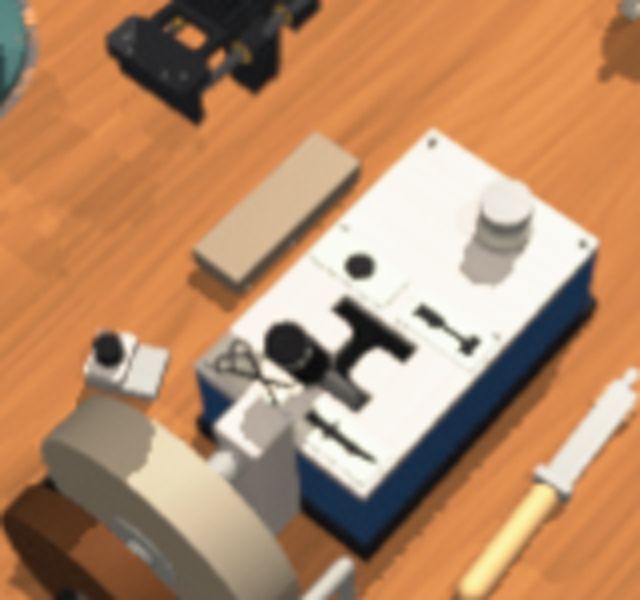

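The lever is across in the right channel and leans right, with the grip at (295,350). Final push: from the near side into the far slot.

Run:
```python
from m import *
lin(-.075,-.055,.24,.25);lin(-.075,-.055,.127)
push((-.075,-.055),(.005,-.055),.127,18,.008,.07)
push((.005,-.055),(.036,-.055),.127,10,.002)
manip.dwell(.3)
lin(-.06,-.055,.127);lin(-.06,-.055,.26,.25);lin(-.13,.05,.26,.25)
k=cams.capture("scene");cv2.imwrite("pics/s5.png",cv2.resize(k["image"][140:290,180:340],None,fx=4,fy=4,interpolation=cv2.INTER_CUBIC))
uv,P,C=cloud(k);q=(P[:,:2]-G)@np.array([[c,-s],[s,c]])
for lo in(.145,.16,.175,.19):
    m=(C.max(1)<45)&(P[:,2]>lo)&(P[:,2]<lo+.015)&(q[:,0]>-.06)&(q[:,0]<.1)&(abs(q[:,1])<.08)
    if m.any():print(lo,m.sum(),"axis~",(np.median(q[m],0)+[-.009,.009]).round(4))
print(manip.state()["clock"])
```

```text
push end [ 0.005 -0.055] F [-0.1  1.1 -0.2] t 29.0167
push end [ 0.0321 -0.055 ] F [-12.3   0.    3.6] t 32.5167
0.175 4 axis~ [ 0.0575 -0.0562]
0.19 62 axis~ [ 0.0544 -0.0489]
34.975
```

View pics/s5.png

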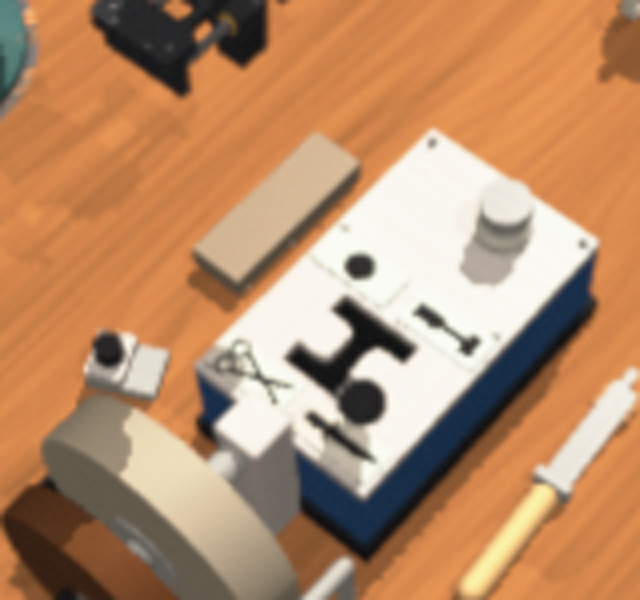

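The lever is home in the far right slot, beside the knife tag. The push stopped at 12 N against the end, and the grip's top face is at about (63, -58) mm, which is about 0.35 rad both ways. The robot is clear, so I'm handing in.

```bash
python3 -c "
from cell import order
print(order.close_job())"
```

```text
the job is handed in; nothing more can be done
None
```

The lever is pushed home in the far right slot beside the knife tag, tilted about 0.35 rad each way by my measurement; the arm is clear, and the job was handed in at about 35 s with no verdict returned.

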